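# Re-rack the jig parts in reverse order

### The job

The four parts of the bow jig lie on the grey rack in the order in which they were taken off. Move them over to the blue rack in reverse order, ready for putting back: the part now nearest the robot goes into the farthest bay, the next one into the bay before that, and so on, the farthest one ending up nearest. Each part should rest in the middle of its own bay the way it lies now: blocks and spacer flat with their long side straight across the rack, the peg standing upright.

Things in the scene. Friction and masses are not known exactly. Their poses are not given: they have to be found in the camera images.
- grey_rack: Starting rack: grey board with metal ribs, fixed, on the left or right, 284 (x) x 140 mm; top of board 15 mm above the table; ribs 4 mm thick and 3 mm high between bays and at both ends. Origin: centre of the underside, at table height. Bay centres at y = 0, x = -102 (nearest the robot), -34, 34, 102 mm; x points away from the robot within 20 degrees. A tag at each bay's y = -57 mm.
- blue_rack: Rack to fill, empty at first: blue board with light wooden ribs, fixed, on the left or right, 284 (x) x 140 mm; top of board 15 mm above the table; ribs 4 mm thick and 3 mm high between bays and at both ends. Origin: centre of the underside, at table height. Bay centres at y = 0, x = -102 (nearest the robot), -34, 34, 102 mm; x points away from the robot within 20 degrees.
- walnut_block: Loose dark brown walnut block, 36 x 62 x 26 mm high (x, y, z); starts in one bay of the grey rack, long side (y) across the rack. Origin: centre of the underside.
- maple_block: Loose light maple block, 42 x 85 x 20 mm high (x, y, z), the largest part; starts in one bay of the grey rack, long side (y) across the rack. Origin: centre of the underside.
- spacer: Loose small light wooden spacer, a plain flat block 24 x 70 x 14 mm high (x, y, z), clearly narrower and lower than the maple block; starts in one bay of the grey rack, long side (y) across the rack. Origin: centre of the underside.
- black_peg: Loose black turned peg standing upright, 38 mm tall, foot 24 mm across and 10 mm high, body above it 18 mm across; starts in one bay of the grey rack. Origin: centre of the underside, z up along the peg.
- tag_walnut_block: Red round tag, 18 mm across and 3 mm thick, fixed at the edge (y = -57 mm) of the grey rack's bay in which the walnut block starts; it stays there as a record of where that part came from. Origin: centre of the underside.
- tag_maple_block: Yellow round tag, 18 mm across and 3 mm thick, fixed at the edge (y = -57 mm) of the grey rack's bay in which the maple block starts; it stays there as a record of where that part came from. Origin: centre of the underside.
- tag_spacer: Green round tag, 18 mm across and 3 mm thick, fixed at the edge (y = -57 mm) of the grey rack's bay in which the spacer starts; it stays there as a record of where that part came from. Origin: centre of the underside.
- tag_black_peg: White round tag, 18 mm across and 3 mm thick, fixed at the edge (y = -57 mm) of the grey rack's bay in which the black peg starts; it stays there as a record of where that part came from. Origin: centre of the underside.
Not all that is in view belongs to the job. What is shaped like the maple_block but orange or red is not meant.

How it is judged (in metres and radians):
At the end, for the whole second after the job is handed in: Each part rests on the blue rack in the bay mirroring its starting bay (nearest to farthest, second to third and so on), within 12 mm of the bay's centre along the rack, 15 mm across it and 5 mm in height, tilted under 7 degrees, blocks and spacer within 15 degrees of straight across, all still (((x of tag_walnut_block in the frame of grey_rack between -0.112 and -0.092 m and x of walnut_block in the frame of blue_rack between 0.09 and 0.114 m) or (x of tag_walnut_block in the frame of grey_rack between -0.044 and -0.024 m and x of walnut_block in the frame of blue_rack between 0.022 and 0.046 m) or (x of tag_walnut_block in the frame of grey_rack between 0.024 and 0.044 m and x of walnut_block in the frame of blue_rack between -0.046 and -0.022 m) or (x of tag_walnut_block in the frame of grey_rack between 0.092 and 0.112 m and x of walnut_block in the frame of blue_rack between -0.114 and -0.09 m)) and y of walnut_block in the frame of blue_rack between -0.015 and 0.015 m and z of walnut_block in the frame of blue_rack between 0.01 and 0.02 m and angle between each of walnut_block, maple_block, spacer, black_peg's own z axis and vertical below 0.12 rad and linear speed of each of walnut_block, maple_block, spacer, black_peg below 0.02 m/s and angle between the y axis of each of walnut_block, maple_block, spacer and the y axis of blue_rack, either way round below 0.26 rad and ((x of tag_maple_block in the frame of grey_rack between -0.112 and -0.092 m and x of maple_block in the frame of blue_rack between 0.09 and 0.114 m) or (x of tag_maple_block in the frame of grey_rack between -0.044 and -0.024 m and x of maple_block in the frame of blue_rack between 0.022 and 0.046 m) or (x of tag_maple_block in the frame of grey_rack between 0.024 and 0.044 m and x of maple_block in the frame of blue_rack between -0.046 and -0.022 m) or (x of tag_maple_block in the frame of grey_rack between 0.092 and 0.112 m and x of maple_block in the frame of blue_rack between -0.114 and -0.09 m)) and y of maple_block in the frame of blue_rack between -0.015 and 0.015 m and z of maple_block in the frame of blue_rack between 0.01 and 0.02 m and ((x of tag_spacer in the frame of grey_rack between -0.112 and -0.092 m and x of spacer in the frame of blue_rack between 0.09 and 0.114 m) or (x of tag_spacer in the frame of grey_rack between -0.044 and -0.024 m and x of spacer in the frame of blue_rack between 0.022 and 0.046 m) or (x of tag_spacer in the frame of grey_rack between 0.024 and 0.044 m and x of spacer in the frame of blue_rack between -0.046 and -0.022 m) or (x of tag_spacer in the frame of grey_rack between 0.092 and 0.112 m and x of spacer in the frame of blue_rack between -0.114 and -0.09 m)) and y of spacer in the frame of blue_rack between -0.015 and 0.015 m and z of spacer in the frame of blue_rack between 0.01 and 0.02 m and ((x of tag_black_peg in the frame of grey_rack between -0.112 and -0.092 m and x of black_peg in the frame of blue_rack between 0.09 and 0.114 m) or (x of tag_black_peg in the frame of grey_rack between -0.044 and -0.024 m and x of black_peg in the frame of blue_rack between 0.022 and 0.046 m) or (x of tag_black_peg in the frame of grey_rack between 0.024 and 0.044 m and x of black_peg in the frame of blue_rack between -0.046 and -0.022 m) or (x of tag_black_peg in the frame of grey_rack between 0.092 and 0.112 m and x of black_peg in the frame of blue_rack between -0.114 and -0.09 m)) and y of black_peg in the frame of blue_rack between -0.015 and 0.015 m and z of black_peg in the frame of blue_rack between 0.01 and 0.02 m); the robot touches nothing.
It also fails if it takes over 96 s, if anything falls off the work surface, if the arm or the gripper's body presses on something with over 40 N, if the wrist force passes 120 N, or if a joint passes its speed limit or range.

### The arm

A 6-joint arm with a two-finger parallel gripper is mounted at the origin on a cart in front of the work surface, level with it; the furniture and walls round the work are solid. World frame = base frame: x ahead of the robot, y to its left, z up, the work surface at z = 0. Lengths are in mm, angles in rad, forces in N, time in s.
With the tool pointing down it reaches from about 300 to 775 mm from the base axis. Payload 14.6 kg.
Tool frame: the origin (TCP) lies midway between the tips of the shut fingers; the grasp point (between the pads) lies 19 mm behind it; z points along the fingers, y is the direction in which the jaws open and shut (so a half turn about z gives the same grasp; the last joint's range is limited). The gripper opens to 94 mm and grips with 3 to 60 N. Pads are 16 mm wide; open, the fingers measure 119 mm over their backs; the gripper's body (75 mm by 177 mm) begins 78 mm behind the grasp point.
Start: joints at [1.069, 0.3, 1.521, -0, 1.321, -0.067], TCP at [231.672, 498.816, 205.446] pointing down, gripper open.
Joint ranges: [-3.03, 3.03], [-0.79, 2.21], [0.23, 2.52], [-1.04, 4.18], [0, 3.07], [-2.55, 2.55]. Speed limits (rad/s): [2.22, 2.22, 2.57, 3.14, 3.14, 3.14].

### API

Orientations are given as [roll, pitch, yaw] about the fixed x, y, z axes, in that order (R = Rz(yaw) Ry(pitch) Rx(roll)).
In Python, from cell import manip, camera gives the robot as it stands. The module is installed in compiled form; this text tells all that it offers.
- The arm moves only by the tool jog_arm, never from a script. Its argument "commands" is a list of rows, each a list of 7 numbers: the shift along the world's x, y, z in units of 1 m (1.0 is 1 m), then the turn, a rotation vector about the world's x, y, z in units of 120 degrees (1.0 is 120 degrees), then the opening, from 0 (shut) to 1 (fully open). In form: [[x, y, z, ax, ay, az, grip], ...]. A call has exactly 10 rows; each row is the pose to reach, as a shift and turn from the pose commanded when the call began; what a row does not reach only later rows make up. A row lasts 1/8 s, in which the tool goes at most 62.5 mm and 10.7 degrees, less where a joint would pass 70% of its speed; a pose out of reach is approached as far as the arm can. A call with a number of a shift or a turn outside -1 to 1 is refused whole. A call with a gripper value outside its range is refused whole. The fingers move at their own pace and stop on an object; "grip_force" is the grip in N (left out, the last holds). Time passes only in rows, so rows that repeat a pose let the fingers close, or fill a call up. It gives the time, the measured TCP pose, the force and the opening at its end, in the units of the state.
- manip.read_state(): the state, without advancing time (a new reading comes with each control period).
- camera(name): name is "scene" or "top" or "wrist"; returns a dict with "pixels" (480x640x3 uint8, blue, green, red), "vertical_fov" (degrees; the focal length in pixels is half the picture's height over the tangent of half this angle, whatever the lens; pixels are square), "cx", "cy" (the principal point, pixels), "rvec" (rotation vector, rad) and "tvec" (3), from world to camera coordinates, as OpenCV has them. Camera axes: x right, y down, z forward; pixel columns grow to the right and rows downward; lengths in mm; the calibration is good to about 2 mm. A picture is of the moment at which its call begins. There is no depth.
- manip.sign_off(): hands the job in, once; it reports no verdict.
The state is a dict: "clock": time; "joints": joint angles; "qd": joint speeds; "effort": joint torques, N m; "eef_pos": TCP position; "eef_rot": TCP orientation; "wrist_force": force on the tool from outside, world axes, zero at the start; "moment": the same for the moment, N m; "finger_gap": finger opening in mm.
Only numpy, scipy, OpenCV 4.12 (cv2) and the standard library are available. Lean on these libraries where they do the work, as an engineer would, in place of code of your own. Each camera call takes 0.05 s, during which the arm holds its last target.

## Working session

There is one attempt and no reset: what is moved stays moved. The work goes in short steps, Python scripts to look and compute and a tool call to move; the robot and the scene stay as the last step left them, time stands still between calls to the robot, and variables do not carry over. Pictures are saved under pics/ and viewed, and the job is handed in when it is done.

Besides the shell and the picture viewer there is one more tool, called after "Call:" as a command line: name --pt "numbers of a row" for each row, then --argument value for the rest. jog_arm: Moves the arm, as the interface text tells. Its arguments: {"type":"object","properties":{"commands":{"type":"array","items":{"type":"array","items":{"type":"number"}}},"grip_force":{"type":"number"}},"required":["commands"]}

```bash
mkdir -p pics; cat > h.py <<'E'
import numpy as np, cv2
from cell import manip, camera
def grab(n,f):
    c=camera(n); cv2.imwrite(f,c["pixels"]); return c
def ray(c,uv,z):
    R,_=cv2.Rodrigues(np.array(c["rvec"],float)); t=np.array(c["tvec"],float).ravel()
    f=240/np.tan(np.radians(c["vertical_fov"])/2)
    o=-R.T@t
    uv=np.atleast_2d(np.array(uv,float))
    d=np.c_[(uv[:,0]-c["cx"])/f,(uv[:,1]-c["cy"])/f,np.ones(len(uv))]@R
    return o+d*((z-o[2])/d[:,2])[:,None]
def proj(c,p):
    f=240/np.tan(np.radians(c["vertical_fov"])/2)
    K=np.array([[f,0,c["cx"]],[0,f,c["cy"]],[0,0,1]])
    return cv2.projectPoints(np.atleast_2d(np.array(p,float)),np.array(c["rvec"],float),np.array(c["tvec"],float),K,None)[0][:,0]
E
python3 - <<'E'
from h import *
for n in("scene","top","wrist"):
    c=grab(n,f"pics/{n}0.png"); print(n,c["vertical_fov"],c["cx"],c["cy"],c["rvec"],c["tvec"])
print(manip.read_state())
E
```

```text
scene 42.74785536983975 325.91772967804843 241.72492733332882 [ 1.85081369 -0.80592398  0.53173999] [-527.44233498  135.43580931 1311.22005073]
top 43.64275415476584 326.7963831126217 228.76415752067376 [ 2.18418913 -2.16868781  0.06293509] [-219.25542534  515.88214311 1499.28038484]
wrist 62.758485214477425 318.979439543918 237.8187130154834 [-2.44448569 -1.559154   -0.21796692] [-549.9213864   -28.82554031  391.36961634]
{'clock': 0.15, 'joints': array([ 1.06939467e+00,  3.00329452e-01,  1.52139997e+00, -1.59752400e-05,
        1.32073211e+00, -6.66238580e-02]), 'qd': array([ 4.72081219e-04, -1.28894367e-03, -1.68675841e-03, -1.01388114e-03,
        9.06857694e-05,  2.38254714e-03]), 'effort': array([-3.61190109e-05, -5.31959152e+01, -3.52821851e+01,  7.07961945e-02,
        2.36217503e-02, -3.92478728e-05]), 'eef_pos': array([231.58996049, 498.65127393, 205.04065816]), 'eef_rot': array([-3.14072468e+00, -4.24043683e-05,  2.70681880e+00]), 'wrist_force': array([-0.87619433, -0.21551704,  0.98917761]), 'moment': array([ 0.02881407,  0.03110379, -0.0335638 ]), 'finger_gap': 94.18615036719672}
```

View pics/top0.png

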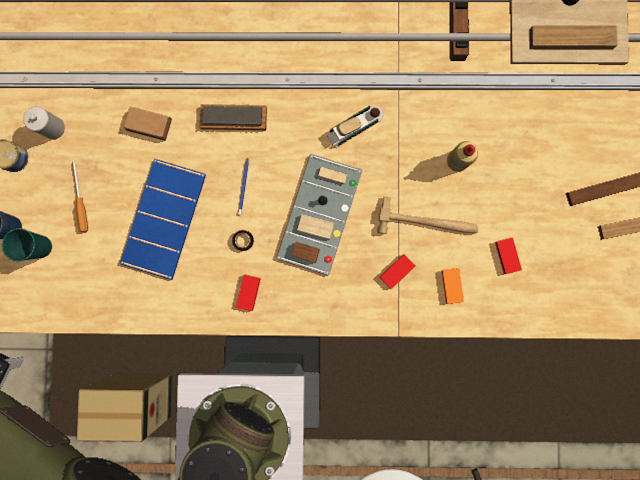

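View pics/scene0.png

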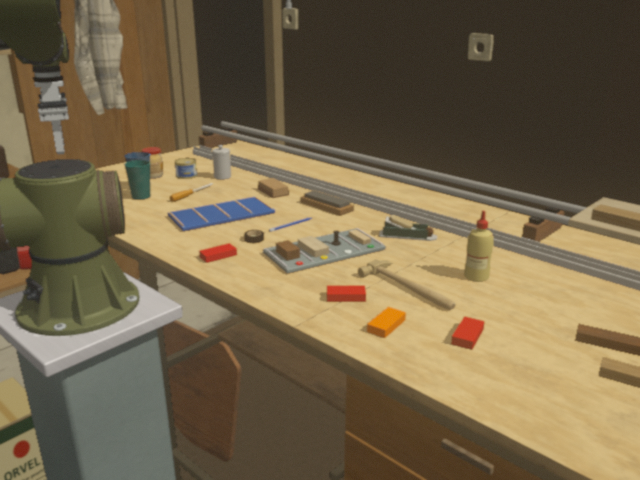

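View pics/wrist0.png

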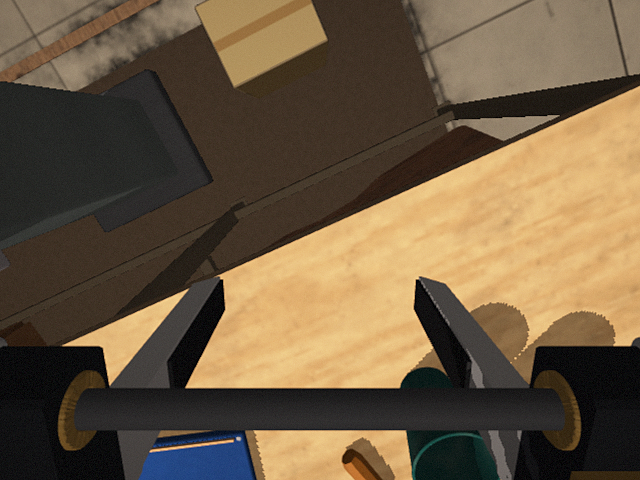

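The top view shows the grey rack at about (318,214) and the blue rack at about (163,219). From nearest to farthest, the grey rack holds walnut (305,253), maple (315,227), peg (322,201) and spacer (332,175).

Things that could be mistaken for the parts:
- **Maple or spacer:** red blocks (248,293), (397,271) and (508,256), orange block (452,286), brown block (147,123), sanding block (232,117).
- **Peg:** black ring (242,240).

The parts I want are the ones on the grey rack, beside the tags. Next I'll measure them and check with a crop.

```bash
cat > m.py <<'E'
from h import *
def rect(mask,c,z,lo=200):
    n,l,s,ce=cv2.connectedComponentsWithStats(mask.astype(np.uint8))
    i=1+np.argmax(s[1:,4]); ct=cv2.findContours((l==i).astype(np.uint8),0,1)[0][0][:,0]
    P=ray(c,ct,z)[:,:2].astype(np.float32)
    return cv2.minAreaRect(P),s[i]
E
python3 - <<'E'
from m import *
c=camera("top"); I=c["pixels"]; H=cv2.cvtColor(I,cv2.COLOR_BGR2HSV)
h,s,v=[H[...,i].astype(int) for i in range(3)]
roi=np.zeros(h.shape,bool); roi[145:285,265:370]=1
blue=(h>100)&(h<130)&(s>120)&(v>60); blue[:, 215:]=0; blue[:150]=0; blue[285:]=0;blue[:,:110]=0
blue=cv2.morphologyEx(blue.astype(np.uint8),cv2.MORPH_CLOSE,np.ones((7,7)))
print("blue",rect(blue,c,15))
grey=(s<60)&(v>60)&roi
hull=cv2.morphologyEx(grey.astype(np.uint8),cv2.MORPH_CLOSE,np.ones((9,9)))
print("grey",rect(hull,c,15))
for n,m in dict(red=((h<8)|(h>172))&(s>150)&(v>120),yel=(h>22)&(h<35)&(s>150),green=(h>45)&(h<85)&(s>100)).items():
    m=m&roi; ys,xs=np.where(m); print(n,len(xs),xs.mean(),ys.mean(),ray(c,[xs.mean(),ys.mean()],18))
cv2.imwrite("pics/crop.png",cv2.resize(I[145:285,110:370],None,fx=3,fy=3,interpolation=cv2.INTER_CUBIC))
E
```

```text
blue (((540.83447265625, 202.64772033691406), (139.36936950683594, 280.7978210449219), 73.49028015136719), array([ 121,  160,   84,  120, 5883], dtype=int32))
grey (((555.4815673828125, -195.29925537109375), (138.34800720214844, 282.3054504394531), 72.68858337402344), array([ 277,  154,   85,  121, 4886], dtype=int32))
red 35 328.0 259.0285714285714 [[ 440.94204754 -219.20763148   18.        ]]
yel 29 336.2758620689655 232.82758620689654 [[ 507.23872133 -239.62391583   18.        ]]
green 28 352.5 182.5 [[ 635.71144989 -280.01843966   18.        ]]
```

View pics/crop.png

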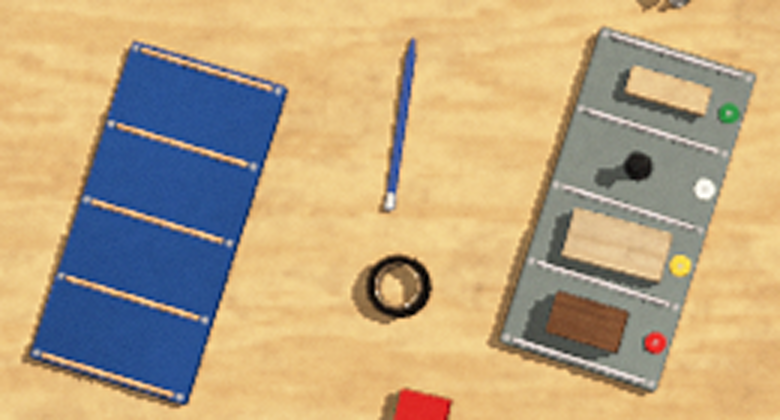

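The crop confirms it: red tag with walnut, yellow with maple, white with peg, green with spacer, and the blue rack is empty. Now the part poses.

```bash
python3 - <<'E'
from m import *
c=camera("top"); I=c["pixels"]; H=cv2.cvtColor(I,cv2.COLOR_BGR2HSV)
h,s,v=[H[...,i].astype(int) for i in range(3)]
def roi(x,y,w):
    r=np.zeros(h.shape,bool); r[y-w:y+w,x-w:x+w]=1; return r
wood=(h>8)&(h<25)&(s>40)&(v>140)
print("maple",rect(wood&roi(315,227,18),c,35)); print("spacer",rect(wood&roi(332,175,16),c,29))
print("walnut",rect((h<20)&(s>90)&(v>35)&roi(303,253,17)&~((v>150)),c,41))
m=(v<40)&roi(322,201,9); ys,xs=np.where(m); print(len(xs),xs.mean(),ys.mean(),ray(c,[xs.mean(),ys.mean()],53),ray(c,[xs.mean(),ys.mean()],35))
def rk(c0,a,x,y=0):
    a=np.radians(a); return (np.array(c0)+[x*np.cos(a)-y*np.sin(a),x*np.sin(a)+y*np.cos(a)]).round(1)
for n,c0,a in(("g",(555.5,-195.3),-17.3),("b",(540.8,202.6),-16.5)):
    print(n,[rk(c0,a,x) for x in(-102,-34,34,102)])
print(rk((555.5,-195.3),-17.3,-102,-57),rk((555.5,-195.3),-17.3,102,-57))
E
```

```text
maple (((522.9805908203125, -187.2429656982422), (86.04977416992188, 42.87957000732422), 75.06037139892578), array([297, 214,  36,  25, 582], dtype=int32))
spacer (((654.0438842773438, -229.17843627929688), (71.73284149169922, 24.971630096435547), 73.91452026367188), array([318, 167,  30,  17, 277], dtype=int32))
walnut (((457.7424011230469, -162.48046875), (61.874847412109375, 35.462249755859375), 74.46646118164062), array([292, 242,  27,  20, 355], dtype=int32))
52 322.0 200.53846153846155 [[ 584.89375049 -203.71229678   53.        ]] [[ 587.07156963 -203.2740753    35.        ]]
g [array([ 458.1, -165. ]), array([ 523. , -185.2]), array([ 588. , -205.4]), array([ 652.9, -225.6])]
b [array([443. , 231.6]), array([508.2, 212.3]), array([573.4, 192.9]), array([638.6, 173.6])]
[ 441.2 -219.4] [ 635.9 -280.1]
```

Call:
jog_arm --pt "0.02 -0.05 0 0 0 -0.055 0.6" --pt "0.04 -0.1 0 0 0 -0.11 0.6" --pt "0.06 -0.15 0 0 0 -0.165 0.6" --pt "0.08 -0.2 0 0 0 -0.22 0.6" --pt "0.1 -0.25 0 0 0 -0.275 0.6" --pt "0.12 -0.3 0 0 0 -0.33 0.6" --pt "0.14 -0.35 0 0 0 -0.385 0.6" --pt "0.16 -0.4 0 0 0 -0.44 0.6" --pt "0.18 -0.45 0 0 0 -0.495 0.6" --pt "0.2 -0.5 0 0 0 -0.55 0.6" --grip_force 20

```text
clock: 1.5
eef_pos: [432.0, -3.0, 205.6]
eef_rot: [3.141, 0.0, 1.551]
wrist_force: [0.7, 0.1, 0.4]
finger_gap: 56.4
```

Call:
jog_arm --pt "0.005 -0.04 0 0 0 -0.03 0.6" --pt "0.011 -0.08 0 0 0 -0.06 0.6" --pt "0.018 -0.12 0 0 0 -0.1 0.6" --pt "0.026 -0.162 -0.02 0 0 -0.122 0.6" --pt "0.026 -0.162 -0.05 0 0 -0.122 0.6" --pt "0.026 -0.162 -0.08 0 0 -0.122 0.6" --pt "0.026 -0.162 -0.1 0 0 -0.122 0.6" --pt "0.026 -0.162 -0.1 0 0 -0.122 0.6" --pt "0.026 -0.162 -0.1 0 0 -0.122 0.6" --pt "0.026 -0.162 -0.1 0 0 -0.122 0.6"

```text
clock: 2.75
eef_pos: [458.1, -163.3, 106.4]
eef_rot: [3.14, 0.0, 1.299]
wrist_force: [0.1, -0.3, -0.0]
finger_gap: 56.2
```

```bash
python3 - <<'E'
from h import *
grab("wrist","pics/w1.png");s=manip.read_state();print(s["eef_pos"],s["eef_rot"],s["joints"])
E
```

```text
[ 458.0240597  -163.31735402  106.26339035] [3.14023718e+00 1.94318602e-04 1.29941568e+00] [-4.17856427e-01  2.70180331e-01  1.80780828e+00  6.40837797e-06
  1.06223472e+00 -1.46479032e-01]
```

View pics/w1.png

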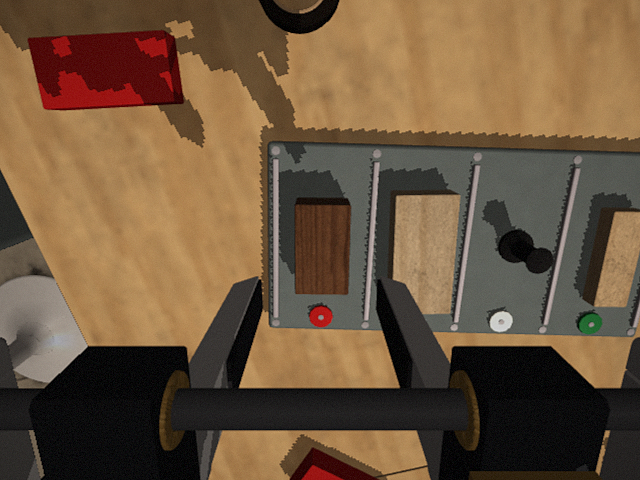

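The wrist view shows the walnut block (322,245) centred between the fingertips (259 and 379). The ribs and the maple block are clear of the fingers, so I'll go down and grip.

Call:
jog_arm --pt "0 0 -0.025 0 0 0 0.6" --pt "0 0 -0.05 0 0 0 0.6" --pt "0 0 -0.07 0 0 0 0.6" --pt "0 0 -0.085 0 0 0 0.6" --pt "0 0 -0.085 0 0 0 0.6" --pt "0 0 -0.085 0 0 0 0.3" --pt "0 0 -0.085 0 0 0 0.3" --pt "0 0 -0.085 0 0 0 0.3" --pt "0 0 -0.085 0 0 0 0.3" --pt "0 0 -0.085 0 0 0 0.3"

```text
clock: 4.05
eef_pos: [458.0, -163.4, 21.1]
eef_rot: [3.14, 0.0, 1.299]
wrist_force: [-0.3, 0.8, 6.7]
finger_gap: 35.7
```

Call:
jog_arm --pt "0 0 0.03 0 0 0 0.3" --pt "0 0 0.07 0 0 0 0.3" --pt "0 0 0.1 0 0 0 0.3" --pt "0.02 0.035 0.1 0 0 -0.002 0.3" --pt "0.045 0.084 0.1 0 0 -0.004 0.3" --pt "0.07 0.13 0.1 0 0 -0.008 0.3" --pt "0.095 0.178 0.1 0 0 -0.008 0.3" --pt "0.12 0.225 0.1 0 0 -0.008 0.3" --pt "0.145 0.272 0.1 0 0 -0.008 0.3" --pt "0.168 0.315 0.1 0 0 -0.008 0.3"

```text
clock: 5.3
eef_pos: [626.2, 153.6, 120.4]
eef_rot: [-3.141, 0.0, 1.283]
wrist_force: [-0.6, -0.3, -0.3]
finger_gap: 36.1
```

Call:
jog_arm --pt "0.0126 0.022 0 0 0 0 0.3" --pt "0.0126 0.022 0 0 0 0 0.3" --pt "0.0126 0.022 -0.03 0 0 0 0.3" --pt "0.0126 0.022 -0.06 0 0 0 0.3" --pt "0.0126 0.022 -0.06 0 0 0 0.3" --pt "0.0126 0.022 -0.06 0 0 0 0.3" --pt "0.0126 0.022 -0.06 0 0 0 0.3" --pt "0.0126 0.022 -0.06 0 0 0 0.3" --pt "0.0126 0.022 -0.06 0 0 0 0.3" --pt "0.0126 0.022 -0.06 0 0 0 0.3"

```text
clock: 6.55
eef_pos: [638.3, 173.9, 60.5]
eef_rot: [3.142, -0.0, 1.283]
wrist_force: [0.6, 0.2, -0.8]
finger_gap: 35.7
```

```bash
python3 - <<'E'
from h import *
grab("wrist","pics/w2.png");s=manip.read_state();print(s["eef_pos"],s["eef_rot"],s["joints"],s["finger_gap"])
E
```

```text
[638.26280959 173.83340399  60.48421145] [-3.14158587e+00  1.39634882e-05  1.28264522e+00] [ 2.10552140e-01  6.83965354e-01  1.30440543e+00 -9.86429330e-06
  1.15323451e+00  4.98707244e-01] 35.65711862345552
```

View pics/w2.png

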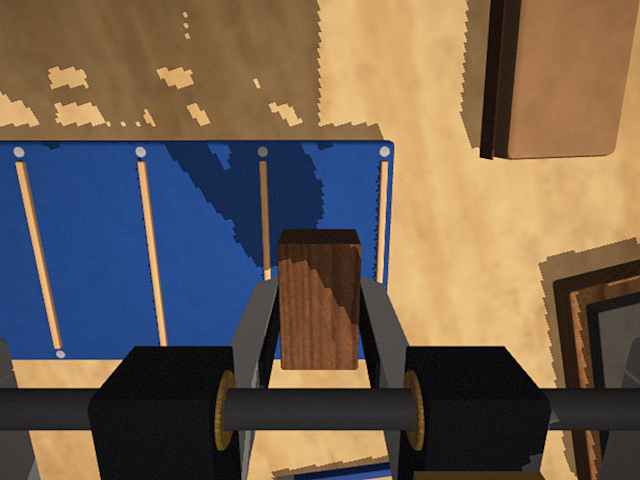

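The wrist view shows the walnut block (320,300) lined up with the farthest blue bay, whose ribs are at about 265 and 383. Lowering and releasing.

Call:
jog_arm --pt "0 0 -0.02 0 0 0 0.3" --pt "0 0 -0.032 0 0 0 0.3" --pt "0 0 -0.038 0 0 0 0.3" --pt "0 0 -0.0395 0 0 0 0.3" --pt "0 0 -0.0395 0 0 0 0.3" --pt "0 0 -0.0395 0 0 0 0.55" --pt "0 0 -0.0395 0 0 0 0.55" --pt "0 0 -0.0395 0 0 0 0.55" --pt "0 0 0 0 0 0 0.55" --pt "0 0 0.05 0 0 0 0.55"

```text
clock: 7.85
eef_pos: [637.7, 173.7, 110.6]
eef_rot: [-3.14, 0.001, 1.283]
wrist_force: [0.8, -0.0, 0.1]
finger_gap: 51.6
```

Call:
jog_arm --pt "-0.014 -0.045 0 0 0 0 0.62" --pt "-0.029 -0.09 0 0 0 0.005 0.64" --pt "-0.043 -0.135 0 0 0 0.01 0.64" --pt "-0.058 -0.181 0 0 0 0.013 0.64" --pt "-0.072 -0.226 0 0 0 0.013 0.64" --pt "-0.086 -0.271 0 0 0 0.013 0.64" --pt "-0.101 -0.316 0 0 0 0.013 0.64" --pt "-0.115 -0.361 0 0 0 0.013 0.64" --pt "-0.115 -0.361 -0.02 0 0 0.013 0.64" --pt "-0.115 -0.361 -0.04 0 0 0.013 0.64"

```text
clock: 9.1
eef_pos: [523.2, -187.9, 70.2]
eef_rot: [3.141, 0.0, 1.309]
wrist_force: [-0.5, -0.2, 0.3]
finger_gap: 60.5
```

```bash
python3 - <<'E'
from h import *
grab("wrist","pics/w3.png");grab("top","pics/t3.png");s=manip.read_state();print(s["eef_pos"],s["eef_rot"],s["finger_gap"])
E
```

```text
[ 522.27870239 -186.9570214    68.75408103] [-3.13855394e+00 -4.34330347e-04  1.30951713e+00] 60.09249010683526
```

View pics/w3.png

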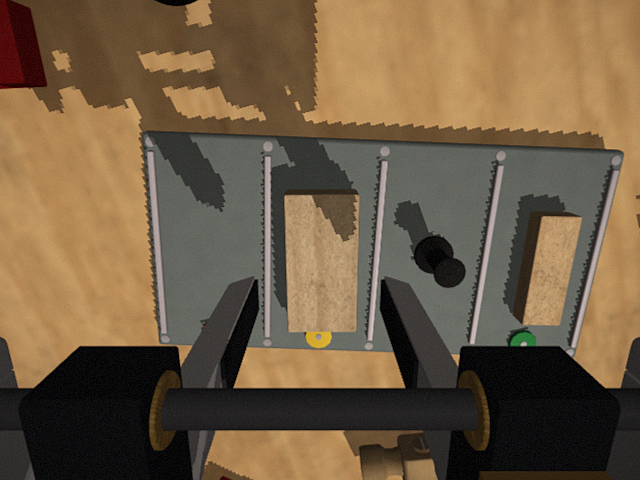

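View pics/t3.png

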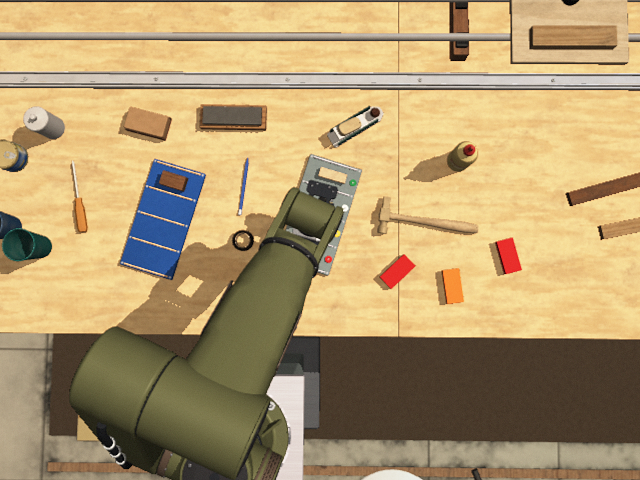

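Walnut now lies in the farthest blue bay, at (172,181) in the top view. Maple (322,262) is centred between the fingertips (256 and 380), so I'll descend.

Call:
jog_arm --pt "0 0 -0.02 0 0 0 0.64" --pt "0 0 -0.04 0 0 0 0.64" --pt "0 0 -0.05 0 0 0 0.64" --pt "0 0 -0.05 0 0 0 0.64" --pt "0 0 -0.05 0 0 0 0.35" --pt "0 0 -0.05 0 0 0 0.35" --pt "0 0 -0.05 0 0 0 0.35" --pt "0 0 -0.05 0 0 0 0.35" --pt "0 0 -0.05 0 0 0 0.35" --pt "0 0 -0.05 0 0 0 0.35" --grip_force 25

```text
clock: 10.45
eef_pos: [523.6, -187.3, 21.1]
eef_rot: [3.141, 0.0, 1.31]
wrist_force: [-0.8, -0.1, 6.0]
finger_gap: 41.5
```

Call:
jog_arm --pt "0 0 0.03 0 0 0 0.35" --pt "0 0 0.07 0 0 0 0.35" --pt "0 0.02 0.09 0 0 0 0.35" --pt "0.008 0.065 0.09 0 0 -0.005 0.35" --pt "0.015 0.115 0.09 0 0 -0.01 0.35" --pt "0.022 0.165 0.09 0 0 -0.013 0.35" --pt "0.029 0.215 0.09 0 0 -0.013 0.35" --pt "0.036 0.265 0.09 0 0 -0.013 0.35" --pt "0.042 0.315 0.09 0 0 -0.013 0.35" --pt "0.047 0.36 0.09 0 0 -0.013 0.35"

```text
clock: 11.7
eef_pos: [570.1, 174.6, 110.4]
eef_rot: [-3.141, 0.0, 1.283]
wrist_force: [-0.0, -0.6, -0.4]
finger_gap: 41.8
```

Call:
jog_arm --pt "0.003 0.02 0 0 0 0 0.35" --pt "0.003 0.02 0 0 0 0 0.35" --pt "0.003 0.02 -0.03 0 0 0 0.35" --pt "0.003 0.02 -0.06 0 0 0 0.35" --pt "0.003 0.02 -0.06 0 0 0 0.35" --pt "0.003 0.02 -0.06 0 0 0 0.35" --pt "0.003 0.02 -0.08 0 0 0 0.35" --pt "0.003 0.02 -0.0895 0 0 0 0.35" --pt "0.003 0.02 -0.0895 0 0 0 0.35" --pt "0.003 0.02 -0.0895 0 0 0 0.35"

```text
clock: 12.95
eef_pos: [573.2, 192.8, 20.6]
eef_rot: [-3.141, 0.0, 1.283]
wrist_force: [-0.1, -0.4, -0.2]
finger_gap: 41.8
```

```bash
python3 - <<'E'
from h import *
grab("wrist","pics/w4.png");s=manip.read_state();print(s["eef_pos"],s["eef_rot"],s["wrist_force"],s["finger_gap"])
E
```

```text
[573.17841087 192.84064811  20.70928866] [-3.14133616e+00  1.54024812e-04  1.28275112e+00] [-0.49767073 -0.3749453  -0.33115967] 41.85895037691972
```

View pics/w4.png

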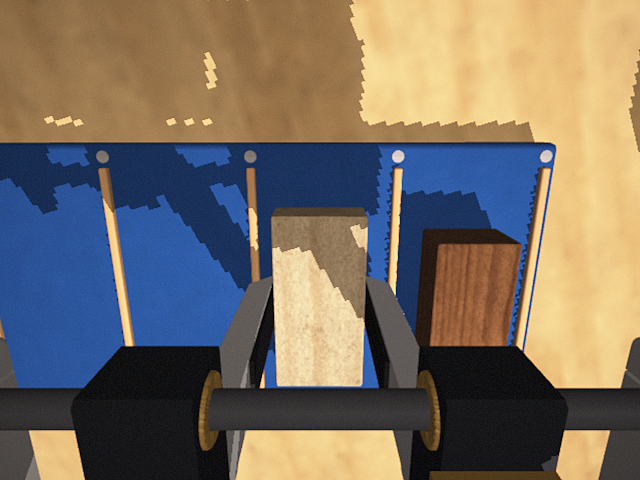

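Maple sits in the second-farthest blue bay: block at (320,300), ribs at 253 and 396. Releasing, then on to the peg.

Call:
jog_arm --pt "0 0 0 0 0 0 0.58" --pt "0 0 0 0 0 0 0.58" --pt "0 0 0 0 0 0 0.58" --pt "0 0 0.04 0 0 0 0.58" --pt "0 0 0.08 0 0 0 0.58" --pt "0 -0.03 0.1 0 0 0 0.58" --pt "0.001 -0.07 0.1 0 0 0 0.58" --pt "0.002 -0.12 0.1 0 0 0 0.58" --pt "0.003 -0.17 0.1 0 0 0 0.58" --pt "0.004 -0.22 0.1 0 0 0 0.58"

```text
clock: 14.25
eef_pos: [577.2, -28.8, 121.1]
eef_rot: [3.141, -0.0, 1.283]
wrist_force: [0.3, -0.3, 0.3]
finger_gap: 54.5
```

Call:
jog_arm --pt "0.001 -0.04 0 0 0 0 0.58" --pt "0.003 -0.08 0 0 0 0 0.58" --pt "0.005 -0.12 0 0 0 0 0.58" --pt "0.007 -0.15 0 0 0 0 0.58" --pt "0.0095 -0.177 0 0 0 0 0.58" --pt "0.0095 -0.177 0 0 0 0 0.58" --pt "0.0095 -0.177 -0.02 0 0 0 0.5" --pt "0.0095 -0.177 -0.02 0 0 0 0.5" --pt "0.0095 -0.177 -0.02 0 0 0 0.5" --pt "0.0095 -0.177 -0.02 0 0 0 0.5"

```text
clock: 15.5
eef_pos: [587.1, -204.0, 101.8]
eef_rot: [3.141, 0.0, 1.283]
wrist_force: [-0.5, 0.5, -0.1]
finger_gap: 47.2
```

```bash
python3 - <<'E'
from m import *
c=grab("wrist","pics/w5.png");grab("top","pics/t5.png");s=manip.read_state();print(s["eef_pos"],s["eef_rot"],s["finger_gap"])
print(proj(c,[[587,-205,53],[587,-205,15]]))
E
```

```text
[ 586.97545476 -204.12802678  101.52753051] [3.14080163e+00 6.41293946e-05 1.28274130e+00] 47.462795313831045
[[318.14749964 263.06233575]
 [318.1991058  245.03245283]]
```

View pics/w5.png

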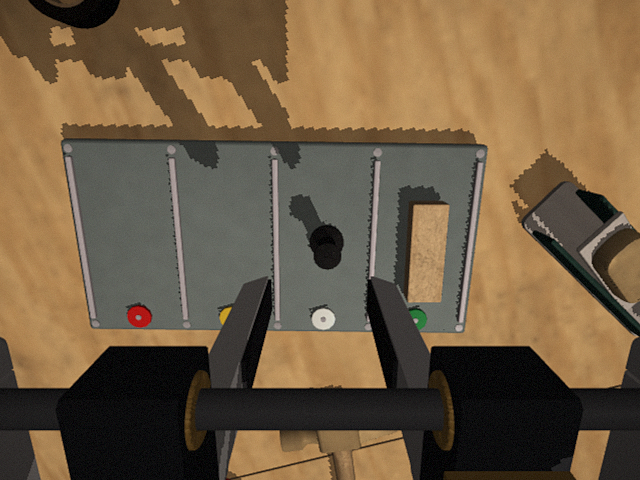

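View pics/t5.png

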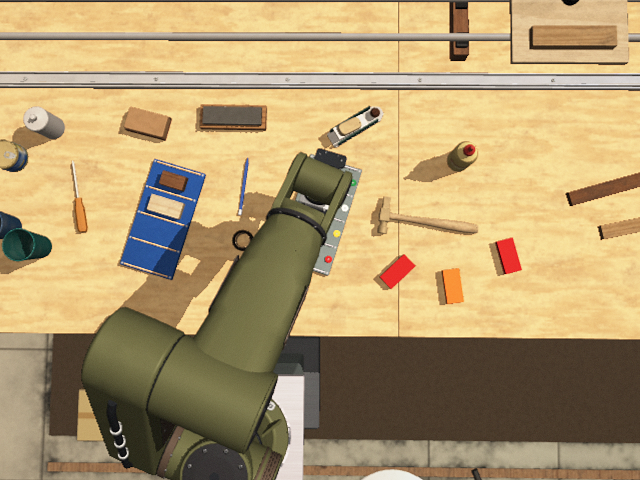

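```bash
python3 - <<'E'
from m import *
c=camera("wrist");I=c["pixels"]
g=cv2.cvtColor(I,cv2.COLOR_BGR2GRAY)[210:280,295:355]
cv2.imwrite("pics/p5.png",cv2.resize(cv2.convertScaleAbs(I[210:280,280:360],alpha=2.5,beta=10),None,fx=8,fy=8,interpolation=cv2.INTER_CUBIC))
E
```

```text
(no output)
```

View pics/p5.png

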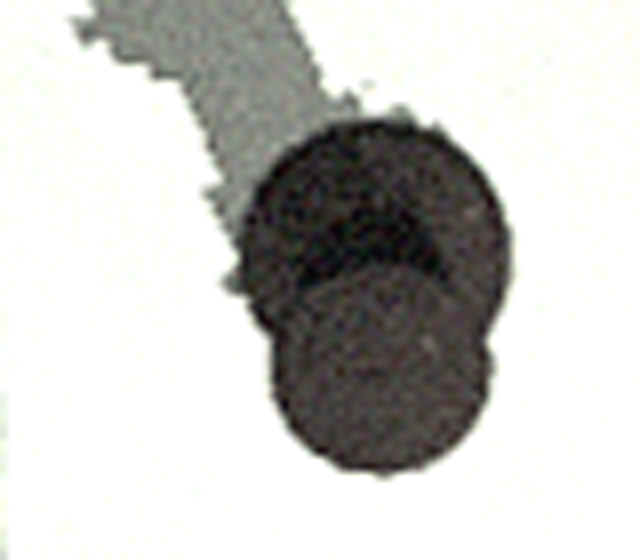

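```bash
python3 - <<'E'
from m import *
c=camera("wrist");print(ray(c,[327.5,255.7],53),ray(c,[326.8,241],25))
s=manip.read_state();print(s["eef_pos"])
print(proj(c,s["eef_pos"]))
E
```

```text
[[ 593.64680435 -202.08242599   53.        ]] [[ 594.08098447 -201.03596336   25.        ]]
[ 586.87141949 -204.19804271  101.28420491]
[[317.6172055  294.30414239]]
```

```bash
python3 - <<'E'
from m import *
c=camera("wrist");print(ray(c,[[139,317],[323,319],[417,319]],18).round(1))
H=cv2.cvtColor(c["pixels"],cv2.COLOR_BGR2HSV);h,s,v=[H[...,i].astype(int) for i in range(3)]
m=(h>8)&(h<25)&(s>40)&(v>140);r=np.zeros(m.shape,bool);r[195:310,395:455]=1
print(rect(m&r,c,29))
t=camera("top");
for z in(15,25,53):print(z,ray(t,[322.3,200.5],z).round(1))
print(ray(t,[[344.8,207.7]],18))
E
```

```text
[[ 444.9 -219.6   18. ]
 [ 574.2 -259.7   18. ]
 [ 640.6 -279.5   18. ]]
(((656.8142700195312, -228.83306884765625), (68.7675552368164, 23.38251304626465), 73.83350372314453), array([ 409,  205,   41,   98, 3364], dtype=int32))
15 [[ 589.6 -203.5   15. ]]
25 [[ 588.4 -203.8   25. ]]
53 [[ 585.  -204.5   53. ]]
[[ 571.20353344 -260.80729201   18.        ]]
```

The wrist image puts everything about 3–4 mm further in x than the top image does. After allowing for that, the peg stands at about (589,-203.5), centred to within 2 mm. Descending onto the peg body and closing slowly.

Call:
jog_arm --pt "0.002 0.0005 -0.02 0 0 0 0.45" --pt "0.002 0.0005 -0.045 0 0 0 0.4" --pt "0.002 0.0005 -0.065 0 0 0 0.4" --pt "0.002 0.0005 -0.074 0 0 0 0.35" --pt "0.002 0.0005 -0.074 0 0 0 0.3" --pt "0.002 0.0005 -0.074 0 0 0 0.27" --pt "0.002 0.0005 -0.074 0 0 0 0.24" --pt "0.002 0.0005 -0.074 0 0 0 0.21" --pt "0.002 0.0005 -0.074 0 0 0 0.15" --pt "0.002 0.0005 -0.074 0 0 0 0.15" --grip_force 15

```text
clock: 17.05
eef_pos: [588.9, -203.7, 27.1]
eef_rot: [3.141, 0.0, 1.283]
wrist_force: [1.1, -0.6, 0.4]
finger_gap: 16.0
```

```bash
python3 - <<'E'
from m import *
c=grab("wrist","pics/w6.png")
cv2.imwrite("pics/p6.png",cv2.resize(cv2.convertScaleAbs(c["pixels"][180:340,240:400],alpha=2.,beta=10),None,fx=3.5,fy=3.5))
s=manip.read_state();print(s["eef_pos"],s["wrist_force"],s["finger_gap"])
E
```

```text
[ 588.91180544 -203.73637465   27.12976673] [ 0.32523495 -1.20995197  1.83778275] 15.863577716922515
```

View pics/p6.png

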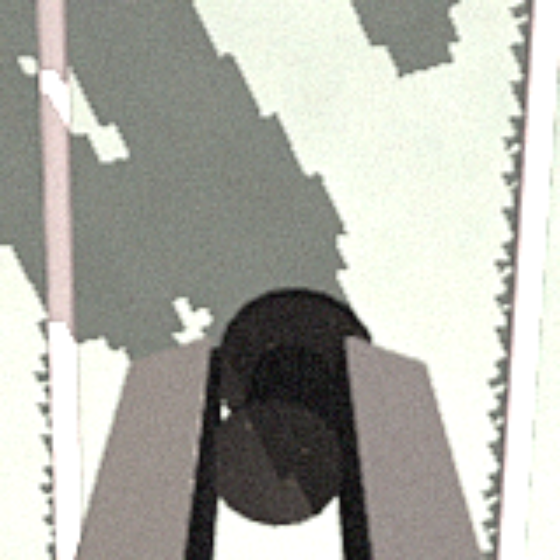

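```bash
python3 - <<'E'
from m import *
c=camera("wrist")
p=manip.read_state()["eef_pos"]
print(ray(c,[319.4,310],53),ray(c,[324.3,284],25),proj(c,[p,[p[0],p[1],53],[p[0],p[1],25]]))
E
```

```text
[[ 590.88714939 -199.89404299   53.        ]] [[ 593.34512176 -200.28879919   25.        ]] [[317.6865724  294.25181559]
 [317.51843611 319.00600592]
 [317.69830725 292.52412888]]
```

Call:
jog_arm --pt "0 0 0 0 0 0 0.2" --pt "0 0 0 0 0 0 0.25" --pt "0 0 0 0 0 0 0.3" --pt "0 0 0 0 0 0 0.35" --pt "0 0 0 0 0 0 0.4" --pt "0 0 0 0 0 0 0.4" --pt "0 0 0 0 0 0 0.4" --pt "0 0 0 0 0 0 0.4" --pt "0 0 0 0 0 0 0.4" --pt "0 0 0 0 0 0 0.4"

```text
clock: 18.4
eef_pos: [588.8, -203.7, 27.0]
eef_rot: [3.142, 0.0, 1.283]
wrist_force: [-0.0, -0.4, 0.4]
finger_gap: 37.4
```

```bash
python3 - <<'E'
from m import *
c=grab("wrist","pics/w7.png")
cv2.imwrite("pics/p7.png",cv2.resize(cv2.convertScaleAbs(c["pixels"][180:340,240:400],alpha=2.,beta=10),None,fx=3.5,fy=3.5))
s=manip.read_state();print(s["eef_pos"],s["wrist_force"],s["finger_gap"])
E
```

```text
[ 588.78457624 -203.69743045   26.96297701] [ 0.58390449 -0.00443461  0.79641131] 37.45126646222815
```

View pics/p7.png

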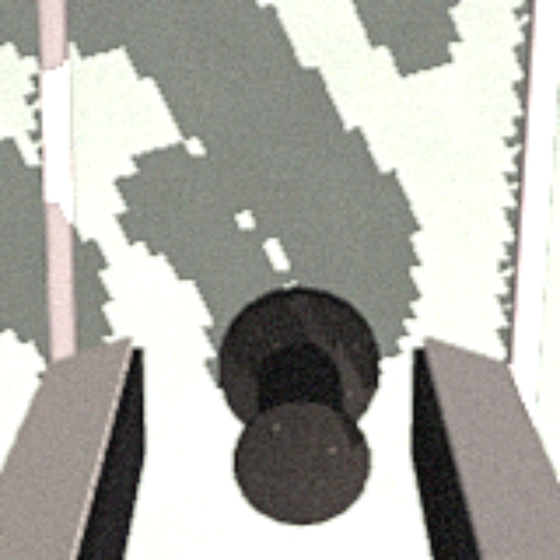

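The peg has settled back upright, with foot (300,368) and top (302,462) in the crop. The finger midline is at about 279, so the hand is about 3 mm short along x. I'll recentre and grip again.

Call:
jog_arm --pt "0.002 0.001 0 0 0 0 0.4" --pt "0.004 0.0015 0 0 0 0 0.4" --pt "0.004 0.0015 0 0 0 0 0.36" --pt "0.004 0.0015 0 0 0 0 0.32" --pt "0.004 0.0015 0 0 0 0 0.28" --pt "0.004 0.0015 0 0 0 0 0.26" --pt "0.004 0.0015 0 0 0 0 0.24" --pt "0.004 0.0015 0 0 0 0 0.22" --pt "0.004 0.0015 0 0 0 0 0.2" --pt "0.004 0.0015 0 0 0 0 0.15"

```text
clock: 19.7
eef_pos: [592.7, -202.2, 27.0]
eef_rot: [-3.142, 0.0, 1.283]
wrist_force: [0.1, -0.5, 0.3]
finger_gap: 16.1
```

```bash
python3 - <<'E'
from m import *
c=grab("wrist","pics/w8.png")
cv2.imwrite("pics/p8.png",cv2.resize(cv2.convertScaleAbs(c["pixels"][180:340,240:400],alpha=2.,beta=10),None,fx=3.5,fy=3.5))
s=manip.read_state();print(s["eef_pos"],s["wrist_force"],s["finger_gap"])
E
```

```text
[ 592.72058028 -202.19298581   26.94419228] [0.85357447 0.4339607  1.14279961] 15.829291957972554
```

View pics/p8.png

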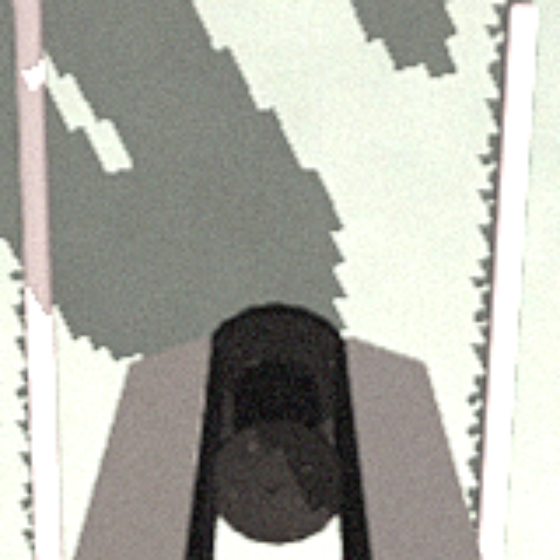

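The peg is now upright and centred in the jaws, with foot and top both at column 280. Before placing it, I'll check where walnut and maple landed relative to the blue ribs, to find any bias.

```bash
python3 - <<'E'
from m import *
c=camera("top"); I=c["pixels"]; H=cv2.cvtColor(I,cv2.COLOR_BGR2HSV)
h,s,v=[H[...,i].astype(int) for i in range(3)]
def roi(x,y,w):
    r=np.zeros(h.shape,bool); r[y-w:y+w,x-w:x+w]=1; return r
a=np.radians(-16.5);X=np.array([np.cos(a),np.sin(a)]);Y=np.array([-X[1],X[0]])
for n,m,z in(("maple",(h>8)&(h<25)&(s>30)&(v>150)&roi(165,207,13),35),("walnut",(h<20)&(v<150)&(s>60)&roi(172,181,14),41)):
    r,_=rect(m,c,z);d=np.array(r[0])-[540.8,202.6];print(n,r,d@X,d@Y)
# ribs: brown-ish wood pixels 
rib=((h>5)&(h<25)&(s>40)&(v>120)); 
cv2.imwrite("pics/b9.png",cv2.resize(I[150:290,110:215],None,fx=5,fy=5,interpolation=cv2.INTER_CUBIC)[:600])
E
```

```text
maple ((571.5479736328125, 193.18701171875), (79.20369720458984, 41.96147537231445), 73.75375366210938) 32.15519703774071 -0.2924625978751476
walnut ((634.9814453125, 171.870361328125), (66.72122955322266, 35.95475387573242), 73.13646697998047) 99.0307173440541 -2.715208348819214
```

View pics/b9.png

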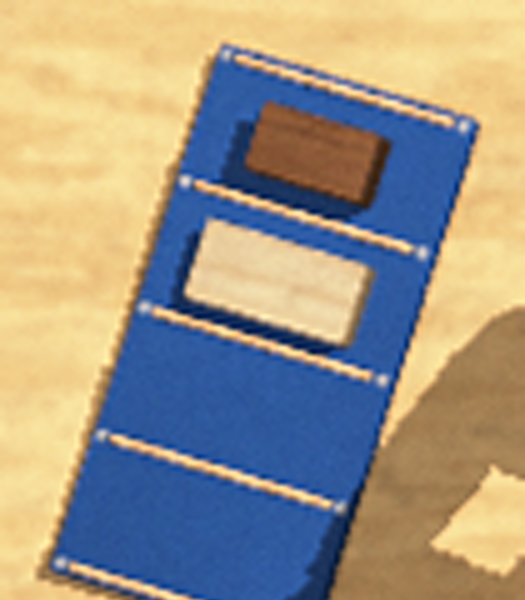

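Walnut is at rack x = 99 (target 102) and maple at 32 (target 34). Both are well within tolerance, with a bias of about -2 mm, which I'll correct for on the next two parts. Moving the peg.

Call:
jog_arm --pt "0 0 0.02 0 0 0 0.15" --pt "0 0 0.05 0 0 0 0.15" --pt "0 0.01 0.08 0 0 0 0.15" --pt "-0.008 0.05 0.08 0 0 0 0.15" --pt "-0.018 0.1 0.08 0 0 0 0.15" --pt "-0.029 0.15 0.08 0 0 0 0.15" --pt "-0.04 0.2 0.08 0 0 0 0.15" --pt "-0.05 0.25 0.08 0 0 0 0.15" --pt "-0.06 0.3 0.08 0 0 0 0.15" --pt "-0.07 0.35 0.08 0 0 0 0.15"

```text
clock: 21.05
eef_pos: [522.6, 149.5, 108.6]
eef_rot: [3.14, -0.001, 1.283]
wrist_force: [0.3, 0.3, -0.9]
finger_gap: 15.8
```

Call:
jog_arm --pt "-0.008 0.04 0 0 0 0 0.15" --pt "-0.0125 0.0635 0 0 0 0 0.15" --pt "-0.0125 0.0635 0 0 0 0 0.15" --pt "-0.0125 0.0635 -0.03 0 0 0 0.15" --pt "-0.0125 0.0635 -0.055 0 0 0 0.15" --pt "-0.0125 0.0635 -0.07 0 0 0 0.15" --pt "-0.0125 0.0635 -0.077 0 0 0 0.15" --pt "-0.0125 0.0635 -0.079 0 0 0 0.15" --pt "-0.0125 0.0635 -0.079 0 0 0 0.15" --pt "-0.0125 0.0635 -0.079 0 0 0 0.15"

```text
clock: 22.3
eef_pos: [510.6, 211.4, 28.5]
eef_rot: [3.141, -0.001, 1.283]
wrist_force: [0.9, 0.5, -0.4]
finger_gap: 15.7
```

```bash
python3 - <<'E'
from h import *
c=grab("wrist","pics/w10.png");s=manip.read_state();print(s["eef_pos"],s["wrist_force"],s["finger_gap"])
cv2.imwrite("pics/p10.png",cv2.convertScaleAbs(c["pixels"],alpha=1.6,beta=10))
E
```

```text
[510.49933269 211.41559398  28.44272385] [ 0.39813589 -0.42908709 -0.2764729 ] 15.639894731527024
```

View pics/p10.png

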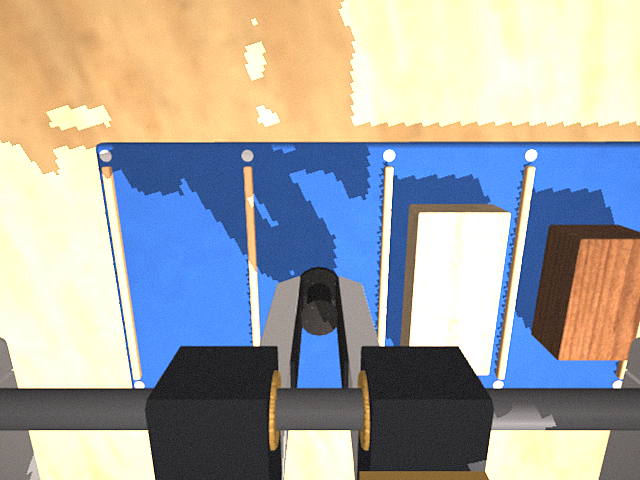

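The peg (320,300) is upright, midway between its ribs (253 and 383). Lowering the last millimetre and opening slowly.

Call:
jog_arm --pt "0 0 -0.001 0 0 0 0.15" --pt "0 0 -0.0013 0 0 0 0.15" --pt "0 0 -0.0013 0 0 0 0.2" --pt "0 0 -0.0013 0 0 0 0.24" --pt "0 0 -0.0013 0 0 0 0.28" --pt "0 0 -0.0013 0 0 0 0.34" --pt "0 0 -0.0013 0 0 0 0.4" --pt "0 0 0.02 0 0 0 0.4" --pt "0 0 0.05 0 0 0 0.4" --pt "0 0 0.08 0 0 0 0.4"

```text
clock: 23.6
eef_pos: [510.1, 211.3, 108.8]
eef_rot: [-3.141, 0.0, 1.283]
wrist_force: [0.0, 0.7, 0.5]
finger_gap: 37.8
```

Call:
jog_arm --pt "0.014 -0.045 0 0 0 0 0.4" --pt "0.03 -0.095 0 0 0 0 0.45" --pt "0.047 -0.145 0 0 0 0 0.5" --pt "0.064 -0.195 0 0 0 0 0.5" --pt "0.081 -0.245 0 0 0 0 0.5" --pt "0.098 -0.295 0 0 0 0 0.5" --pt "0.115 -0.345 0 0 0 0.003 0.5" --pt "0.13 -0.395 0 0 0 0.003 0.5" --pt "0.146 -0.44 0 0 0 0.003 0.5" --pt "0.146 -0.44 0 0 0 0.003 0.5"

```text
clock: 24.85
eef_pos: [656.1, -231.6, 107.1]
eef_rot: [-3.141, 0.0, 1.286]
wrist_force: [0.3, -0.0, -0.6]
finger_gap: 46.7
```

Call:
jog_arm --pt "0 0 -0.03 0 0 0 0.5" --pt "0 0 -0.05 0 0 0 0.5" --pt "0 0 -0.05 0 0 0 0.5" --pt "0 0 -0.05 0 0 0 0.5" --pt "0 0 -0.05 0 0 0 0.5" --pt "0 0 -0.05 0 0 0 0.5" --pt "0 0 -0.05 0 0 0 0.5" --pt "0 0 -0.05 0 0 0 0.5" --pt "0 0 -0.05 0 0 0 0.5" --pt "0 0 -0.05 0 0 0 0.5"

```text
clock: 26.1
eef_pos: [656.3, -228.7, 57.9]
eef_rot: [-3.142, -0.0, 1.289]
wrist_force: [0.6, -0.4, 0.3]
finger_gap: 46.6
```

```bash
python3 - <<'E'
from h import *
c=grab("wrist","pics/w11.png");t=grab("top","pics/t11.png");s=manip.read_state();print(s["eef_pos"],s["eef_rot"],s["finger_gap"])
E
```

```text
[ 656.24773784 -228.6743202    57.89955804] [-3.14149574e+00 -1.56990108e-05  1.28889050e+00] 46.88179529600646
```

View pics/w11.png

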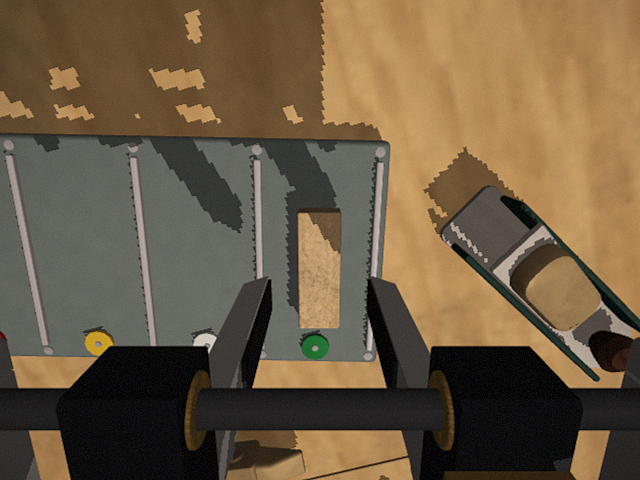

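View pics/t11.png

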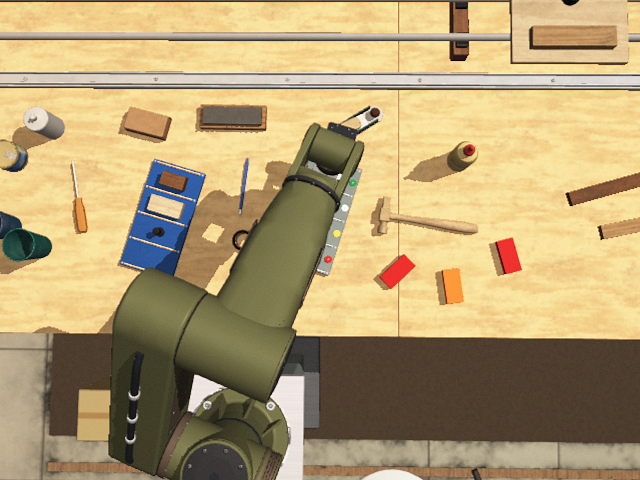

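The peg stands in its blue bay, at (158,231) in the top view. The spacer (320,268) is centred between the fingertips (270 and 370). The plane to its right is lower than the gripper body, so I'll descend.

Call:
jog_arm --pt "0 0 -0.02 0 0 0 0.5" --pt "0 0 -0.03 0 0 0 0.5" --pt "0 0 -0.038 0 0 0 0.5" --pt "0 0 -0.038 0 0 0 0.5" --pt "0 0 -0.038 0 0 0 0.4" --pt "0 0 -0.038 0 0 0 0.3" --pt "0 0 -0.038 0 0 0 0.18" --pt "0 0 -0.038 0 0 0 0.18" --pt "0 0 -0.038 0 0 0 0.18" --pt "0 0 -0.038 0 0 0 0.18" --grip_force 20

```text
clock: 27.45
eef_pos: [656.4, -228.7, 20.3]
eef_rot: [3.141, 0.0, 1.289]
wrist_force: [-0.8, 0.2, 4.3]
finger_gap: 23.5
```

Call:
jog_arm --pt "0 0 0.03 0 0 0 0.18" --pt "0 0 0.07 0 0 0 0.18" --pt "-0.01 0.02 0.09 0 0 0 0.18" --pt "-0.03 0.065 0.09 0 0 0 0.18" --pt "-0.052 0.115 0.09 0 0 0 0.18" --pt "-0.075 0.165 0.09 0 0 0 0.18" --pt "-0.098 0.215 0.09 0 0 0 0.18" --pt "-0.121 0.265 0.09 0 0 -0.003 0.18" --pt "-0.144 0.315 0.09 0 0 -0.003 0.18" --pt "-0.165 0.36 0.09 0 0 -0.003 0.18"

```text
clock: 28.7
eef_pos: [490.2, 132.9, 109.9]
eef_rot: [-3.142, -0.0, 1.283]
wrist_force: [0.4, 0.3, -0.2]
finger_gap: 23.9
```

Call:
jog_arm --pt "-0.02 0.045 0 0 0 0 0.18" --pt "-0.04 0.085 0 0 0 0 0.18" --pt "-0.046 0.1 0 0 0 0 0.18" --pt "-0.046 0.1 0 0 0 0 0.18" --pt "-0.046 0.1 -0.03 0 0 0 0.18" --pt "-0.046 0.1 -0.06 0 0 0 0.18" --pt "-0.046 0.1 -0.08 0 0 0 0.18" --pt "-0.046 0.1 -0.088 0 0 0 0.18" --pt "-0.046 0.1 -0.0895 0 0 0 0.18" --pt "-0.046 0.1 -0.0895 0 0 0 0.18"

```text
clock: 29.95
eef_pos: [445.8, 231.2, 21.1]
eef_rot: [3.141, -0.001, 1.282]
wrist_force: [-0.6, 0.3, -0.3]
finger_gap: 23.9
```

```bash
python3 - <<'E'
from h import *
c=grab("wrist","pics/w12.png");s=manip.read_state();print(s["eef_pos"],s["wrist_force"],s["finger_gap"])
E
```

```text
[445.76557734 231.33084451  21.16015141] [ 1.00221899  0.61065987 -0.62078086] 23.46970748202256
```

View pics/w12.png

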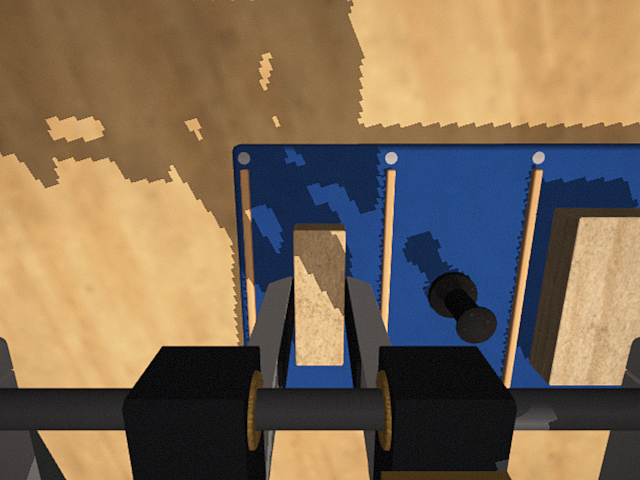

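The spacer (320,298) is centred between its ribs (247 and 388). Lowering slightly, releasing and retreating.

Call:
jog_arm --pt "0 0 -0.0008 0 0 0 0.18" --pt "0 0 -0.0008 0 0 0 0.18" --pt "0 0 -0.0008 0 0 0 0.3" --pt "0 0 -0.0008 0 0 0 0.42" --pt "0 0 -0.0008 0 0 0 0.42" --pt "0 0 -0.0008 0 0 0 0.42" --pt "0 0 0.02 0 0 0 0.42" --pt "0 0 0.05 0 0 0 0.42" --pt "0 0 0.09 0 0 0 0.42" --pt "0 0 0.12 0 0 0 0.42"

```text
clock: 31.25
eef_pos: [445.4, 231.4, 142.1]
eef_rot: [3.141, -0.001, 1.283]
wrist_force: [0.1, -1.5, -0.1]
finger_gap: 39.8
```

Call:
jog_arm --pt "0.005 -0.04 0.02 0 0 0 0.5" --pt "0.005 -0.08 0.04 0 0 0 0.5" --pt "0.005 -0.12 0.05 0 0 0 0.5" --pt "0.005 -0.17 0.05 0 0 0 0.5" --pt "0.005 -0.22 0.05 0 0 0 0.5" --pt "0.005 -0.27 0.05 0 0 0 0.5" --pt "0.005 -0.3 0.05 0 0 0 0.5" --pt "0.005 -0.3 0.05 0 0 0 0.5" --pt "0.005 -0.3 0.05 0 0 0 0.5" --pt "0.005 -0.3 0.05 0 0 0 0.5"

```text
clock: 32.5
eef_pos: [450.3, -67.8, 190.5]
eef_rot: [-3.142, -0.0, 1.284]
wrist_force: [-1.2, -0.3, -0.1]
finger_gap: 47.0
```

```bash
python3 - <<'E'
from m import *
s=manip.read_state();print(s["clock"],s["eef_pos"])
c=grab("top","pics/t13.png"); I=c["pixels"]; grab("scene","pics/s13.png")
H=cv2.cvtColor(I,cv2.COLOR_BGR2HSV)
h,s,v=[H[...,i].astype(int) for i in range(3)]
def roi(x,y,w):
    r=np.zeros(h.shape,bool); r[y-w:y+w,x-w:x+w]=1; return r
a=np.radians(-16.5);X=np.array([np.cos(a),np.sin(a)]);Y=np.array([-X[1],X[0]])
nb=(h<25)&(v>50)&(s>20)
from h import proj
for n,xx,z,f in(("walnut",102,41,(h<20)&(v<150)&(s>60)),("maple",34,35,(h>8)&(h<25)&(s>30)&(v>150)),("spacer",-102,29,(h>8)&(h<25)&(s>30)&(v>130))):
    p=proj(c,np.r_[np.array([540.8,202.6])+xx*X,z])[0].astype(int); m=f&roi(*p,13 if n!="walnut" else 14)
    if n=="spacer":
        m=cv2.morphologyEx(m.astype(np.uint8),cv2.MORPH_OPEN,np.ones((3,3)))
    r,_=rect(m,c,z);d=np.array(r[0])-[540.8,202.6];print(n,p,r,d@X,d@Y)
p=proj(c,np.r_[np.array([540.8,202.6])-34*X,30])[0].astype(int)
m=(v<45)&(s<150)&roi(*p,9);ys,xs=np.where(m);q=ray(c,[xs.mean(),ys.mean()],25)[0,:2]-[540.8,202.6];print("peg",len(xs),q@X,q@Y)
cv2.imwrite("pics/b13.png",cv2.resize(I[150:285,110:215],None,fx=4.4,fy=4.4,interpolation=cv2.INTER_CUBIC))
S=cv2.imread("pics/s13.png");cv2.imwrite("pics/c13.png",cv2.resize(S[170:250,150:300],None,fx=5,fy=5,interpolation=cv2.INTER_CUBIC))
E
```

```text
32.5 [450.30437605 -67.81196419 190.45394869]
walnut [172 179] ((634.8115844726562, 171.93235778808594), (66.73052215576172, 35.588470458984375), 73.20932006835938) 98.85024347268438 -2.704008004496621
maple [164 205] ((572.2791137695312, 195.50927734375), (77.23627471923828, 42.18492126464844), 74.44312286376953) 32.19666955780244 2.1418265309379194
spacer [148 256] ((444.15576171875, 232.24472045898438), (68.2497787475586, 24.88116455078125), 73.27910614013672) -101.08395842517643 0.9754963616278598
peg 67 -34.80053435963034 -2.6958320019531063
```

View pics/b13.png

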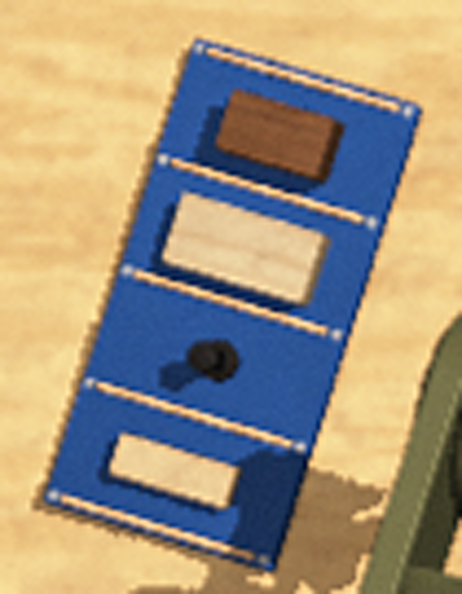

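View pics/c13.png

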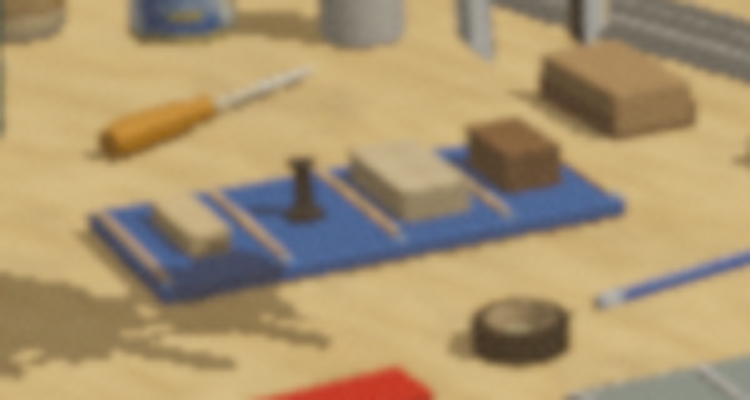

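Both views show all four parts upright and flat in their bays, within about 3 mm of centre, with the arm clear.

```bash
python3 -c "
from cell import manip
print(manip.sign_off())"
```

```text
the job is handed in; nothing more can be done
None
```

All four parts are on the blue rack in reverse order, and I handed the job in at about 32.5 s of the allowed 96 s. The sign-off gave no verdict.

From nearest to farthest, the bays now hold spacer, peg, maple and walnut. The last top view gave these positions:

| Part | x along rack, measured (mm) | Bay centre (mm) | y offset (mm) |
|---|---|---|---|
| Spacer | -101 | -102 | 1 |
| Peg | -35 | -34 | -3 |
| Maple | 32 | 34 | 2 |
| Walnut | 99 | 102 | -3 |

The blocks and spacer are within about 1° of straight across. In both the top and scene views the peg stands upright, the blocks and spacer lie flat, and the arm is clear.

- **First peg grasp:** the jaws closed about 3 mm off centre and tilted the peg. I let go, it stood up again, and I recentred before gripping and lifting it.
- **Gripper reading on the peg:** it showed about 16 mm rather than the stated 18 mm. I found no cause, but the grip held.
- **Camera disagreement:** the top and wrist cameras differed by about 3–4 mm in x, so the positions above could be off by that much. That is within the 12 mm limit.

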